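# Weight down two glued panels

## Robot

A 6-joint arm with a two-finger parallel gripper is mounted at the origin on a cart in front of the work surface, level with it; the furniture and walls round the work are solid. World frame = base frame: x ahead of the robot, y to its left, z up, the work surface at z = 0. Lengths are in m, angles in rad, forces in N, time in s.
With the tool pointing down it reaches from about 0.425 to 0.95 m from the base axis. Payload 3.5 kg.
Tool frame: the origin (TCP) lies at the very end of the fingers, on their centre line; the grasp point (between the pads) lies 19 mm behind it; z points along the fingers, y is the direction in which the jaws open and shut (so a half turn about z gives the same grasp; the last joint's range is limited). The gripper opens to 85 mm and grips with 20 to 120 N. Pads are 22 mm wide; open, the fingers measure 114 mm over their backs; the gripper's body (76 mm by 85 mm) begins 54 mm behind the grasp point. The pads swing forward as they close: fully open they stand 13 mm farther back than shut.
Start: joints at [-1.325, 0.286, 1.577, -0, 1.279, -0.15], TCP at [0.26, -0.623, 0.231] pointing down, gripper open.
Joint ranges: [-2.77, 2.77], [-0.9, 2.22], [0.21, 2.48], [-1.53, 4.67], [0.24, 2.81], [-2.84, 2.84]. Speed limits (rad/s): [2.79, 2.79, 3.14, 3.14, 3.14, 3.14].

## Interface

Orientations are given as a unit quaternion [x, y, z, w].
In Python, from plant import ctrl, eyes, ticket gives the robot as it stands.
- The arm moves only by the tool send_rows, never from a script. Its arguments are lists of equal length, an entry for each row: "translation": the shift along the tool's x, y, z in units of 30 mm (1.0 is 30 mm), a list of three; "rotation": the turn, a rotation vector about the tool's x, y, z in units of 5 degrees (1.0 is 5 degrees), a list of three; "grip": the finger opening in mm, from 0 to 85.4. A call has 1 to 5 rows; each row shifts and turns the commanded pose from where the row before left it, along the tool's axes as they then stand; what a row does not reach is not made up. A row lasts 1/8 s, in which the tool goes at most 62.5 mm and 10.7 degrees, less where a joint would pass 70% of its speed; a pose out of reach is approached as far as the arm can. A call is refused whole if a number of a shift passes 1 or a number of a turn 1, either way. A call with a gripper value outside its range is refused whole. The fingers move at their own pace and stop on an object; "squeeze" is the grip in N (left out, the last holds). Time passes only in rows, so rows that do not move let the fingers close. It gives the time, the measured TCP pose, the force and the opening at its end, in the units of the state.
- ctrl.get_state(): the state, without advancing time (a new reading comes with each control period).
- eyes.read_camera(name): name is "scene" or "top" or "wrist"; returns a dict with "image" (480x640x3 uint8, blue, green, red), "mtx" (3x3 intrinsics, pixels), "xyz" and "orientation" of the camera in the world; the wrist camera has in their place "hand_eye" (4x4, takes a point from camera to tool coordinates, whose origin is the TCP and whose axes are the flange's). Camera axes: x right, y down, z forward; pixel columns grow to the right and rows downward; lengths in m; the calibration is good to about 2 mm. The wrist camera is an equidistant fisheye: a pixel r from the principal point sees the ray r / f radians off the axis. A picture is of the moment at which its call begins: read the wrist's pose just before it. There is no depth.
- ticket.sign_off(): hands the job in, once; it reports no verdict.
The state is a dict: "time": time; "qpos": joint angles; "dq": joint speeds; "joint_efforts": joint torques, N m; "eef_pos": TCP position; "tcp_rot": TCP orientation; "contact_force": force on the tool from outside, world axes, zero at the start; "wrist_torque": the same for the moment, N m; "opening": opening from 0.0 (shut) to 1.0 (fully open).
Only numpy, scipy, OpenCV 4.12 (cv2) and the standard library are available. Lean on these libraries where they do the work, as an engineer would, in place of code of your own. Each camera call takes 0.05 s, during which the arm holds its last target. There are 200 camera calls.

## Task

Press the two glued veneer panels: first, on the pale panel, lay the cork pad, then the brown leather block on it, then the round brass weight on top; after that, on the dark panel, lay the white plastic block and then the square steel weight on it. Set each piece flat and centred on what is under it, and the cork pad, leather block and white block lengthwise along what is under them. Leave the thread spool and the tape roll where they are.

Things in the scene. Friction and masses are not known exactly. Their poses are not given: they have to be found in the camera images.
- pale_panel: Pale wooden veneer panel with a thin dark inlay border and diamond, 90 (x) x 120 (y) x 10 mm high, lying flat and fixed to the worktop. Origin at the centre of its underside, z up, y along its length; upper face 10 mm above the origin.
- dark_panel: Dark brown wooden veneer panel with a thin pale inlay border and diamond, 90 (x) x 120 (y) x 10 mm high, lying flat and fixed to the worktop. Origin and axes as for the pale panel; upper face 10 mm above the origin.
- cork_block: Loose light-brown speckled cork pad, a block of 56 (x) x 80 (y) x 20 mm high, about 50 g. Origin at the centre of its underside, z up, y along its length; grip it across the 56 mm width.
- leather_pad: Loose leather-covered block, plain reddish brown, 41 (x) x 62 (y) x 22 mm high, about 80 g. Origin at the centre of its underside, z up, y along its length; grip it across the 41 mm width.
- white_caul: Loose white plastic pressing block with a 4 mm black rubber facing below, 45 (x) x 70 (y) x 18 mm high in all, about 80 g. Origin at the centre of its underside, z up, y along its length; grip it across the 45 mm width.
- brass_weight: Loose round brass weight, body 40 mm in diameter and 30 mm high, with a brass knob 20 mm in diameter on top, 48 mm high in all, about 0.32 kg. Origin at the centre of its underside, z up. It can be gripped by the body from any side and set down turned any way.
- steel_weight: Loose square steel weight, body 38 x 38 x 30 mm high, with a black knob 20 mm in diameter on top, 48 mm high in all, about 0.30 kg. Origin at the centre of its underside, z up, x and y square to its sides; grip it by the body across two opposite sides. It may be set down turned any way.
- spool: Bystander: wooden spool of linen thread, 39 mm in diameter, 58 mm high, standing loose near the panels. Origin at the centre of its underside. To be left alone.
- tape_roll: Bystander: roll of cream paper tape, 94 mm in diameter, 19 mm high, lying loose behind the panels. Origin at the centre of its underside. To be left alone.
Mind the look-alikes: they are no part of the job. Of the things that look like the cork_block, take the one that is farthest to the robot's left at the start.

How it is judged:
On the way, in this order (a step that is already met when the one before it is completed fails the run):
1. cork pad on the pale panel, centred, flat and let go (horizontal distance between cork_block and pale_panel below 0.014 m and z of cork_block in the frame of pale_panel between 0.006 and 0.014 m and angle between cork_block's own z axis and vertical below 0.12 rad and angle between the y axis of cork_block and the y axis of pale_panel, either way round below 0.25 rad and contact force between cork_block and the fingers below 0.3 N and linear speed of cork_block below 0.02 m/s and angular speed of cork_block below 0.2 rad/s), for 0.2 s.
2. leather block on the cork pad, centred, flat and let go (horizontal distance between leather_pad and cork_block below 0.012 m and z of leather_pad in the frame of cork_block between 0.016 and 0.024 m and angle between leather_pad's own z axis and vertical below 0.12 rad and angle between the y axis of leather_pad and the y axis of cork_block, either way round below 0.25 rad and contact force between leather_pad and the fingers below 0.3 N and linear speed of leather_pad below 0.02 m/s and angular speed of leather_pad below 0.2 rad/s), for 0.2 s.
3. brass weight on the leather block, centred, flat and let go (horizontal distance between brass_weight and leather_pad below 0.012 m and z of brass_weight in the frame of leather_pad between 0.018 and 0.026 m and angle between brass_weight's own z axis and vertical below 0.12 rad and contact force between brass_weight and the fingers below 0.3 N and linear speed of brass_weight below 0.02 m/s and angular speed of brass_weight below 0.2 rad/s), for 0.2 s.
4. white block on the dark panel, centred, flat and let go (horizontal distance between white_caul and dark_panel below 0.014 m and z of white_caul in the frame of dark_panel between 0.006 and 0.014 m and angle between white_caul's own z axis and vertical below 0.12 rad and angle between the y axis of white_caul and the y axis of dark_panel, either way round below 0.25 rad and contact force between white_caul and the fingers below 0.3 N and linear speed of white_caul below 0.02 m/s and angular speed of white_caul below 0.2 rad/s), for 0.2 s.
5. steel weight on the white block, centred, flat and let go (horizontal distance between steel_weight and white_caul below 0.012 m and z of steel_weight in the frame of white_caul between 0.014 and 0.022 m and angle between steel_weight's own z axis and vertical below 0.12 rad and contact force between steel_weight and the fingers below 0.3 N and linear speed of steel_weight below 0.02 m/s and angular speed of steel_weight below 0.2 rad/s), for 0.2 s.
At the end, for the whole second after the job is handed in: Both stacks stand in the stated order: lowest pieces within 14 mm of their panel's centre, each other piece within 12 mm of the one below, resting on it, level within 0.12 rad, the three oblong pieces lengthwise within 0.25 rad of what is under them; all let go and at rest (all of step 1 and all of step 2 and all of step 3 and all of step 4 and all of step 5); the robot touches nothing.
It fails at once if the thread spool is shifted by more than 20 mm (distance of spool from where it was at the start of the episode above 0.02 m).
It fails at once if the tape roll is shifted by more than 20 mm (distance of tape_roll from where it was at the start of the episode above 0.02 m).
It also fails if it takes over 122 s, if anything falls off the work surface, if the arm or the gripper's body presses on something with over 40 N, if the wrist force passes 120 N, or if a joint passes its speed limit or range.

## Working session

There is one attempt and no reset: what is moved stays moved. The work goes in short steps, Python scripts to look and compute and a tool call to move; the robot and the scene stay as the last step left them, time stands still between calls to the robot, and variables do not carry over. Pictures are saved under pics/ and viewed, about 12 in all and at most 16, crops included, and the job is handed in when it is done.

Besides the shell and the picture viewer there is one more tool, called after "Call:" as name(argument=value, ...) on one line, values as JSON. send_rows: Moves the arm, as the interface text tells. Its arguments: {"type":"object","properties":{"translation":{"type":"array"},"rotation":{"type":"array"},"grip":{"type":"array"},"squeeze":{"type":"number"}},"required":["translation","rotation","grip"]}

```bash
mkdir -p pics; ls; python3 - <<'E'
from plant import ctrl,eyes
import cv2
s=ctrl.get_state(); print({k:(v if isinstance(v,(int,float)) else [round(float(x),4) for x in v]) for k,v in s.items()})
for n in("top","scene"):
    d=eyes.read_camera(n); cv2.imwrite(f"pics/{n}0.png",d["image"]); print(n,d["mtx"],d["xyz"],d["orientation"])
E
```

```text
pics
{'time': 0.0, 'qpos': [-1.325, 0.2872, 1.5782, -0.0, 1.2786, -0.15], 'dq': [-0.0009, 0.0007, 0.0013, -0.0001, -0.0001, 0.0001], 'joint_efforts': [0.0001, -40.5982, -29.2629, -0.0002, 0.0058, -0.0], 'eef_pos': [0.2601, -0.6221, 0.2299], 'tcp_rot': [0.9805, 0.1966, -0.0001, -0.0012], 'contact_force': [-1.1853, 0.5707, 0.7255], 'wrist_torque': [-0.0023, 0.0367, 0.0301], 'opening': 0.9983970808241328}
top [[540.13835926   0.         318.14930552]
 [  0.         540.13835926 240.11613359]
 [  0.           0.           1.        ]] [0.40224688 0.12615042 1.20458329] [ 0.71377858 -0.69766269  0.04068336 -0.04617118]
scene [[572.76574549   0.         331.49644326]
 [  0.         572.76574549 241.97043614]
 [  0.           0.           1.        ]] [-0.09920517  0.94332606  0.60326276] [-0.3026552   0.80039718 -0.48906256  0.16906213]
```

View pics/top0.png

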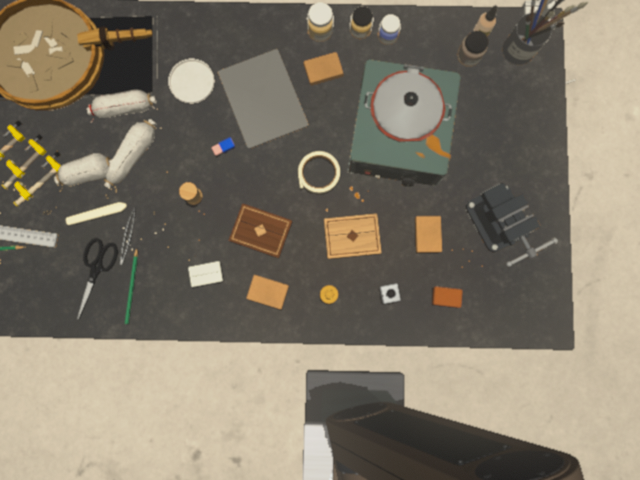

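View pics/scene0.png

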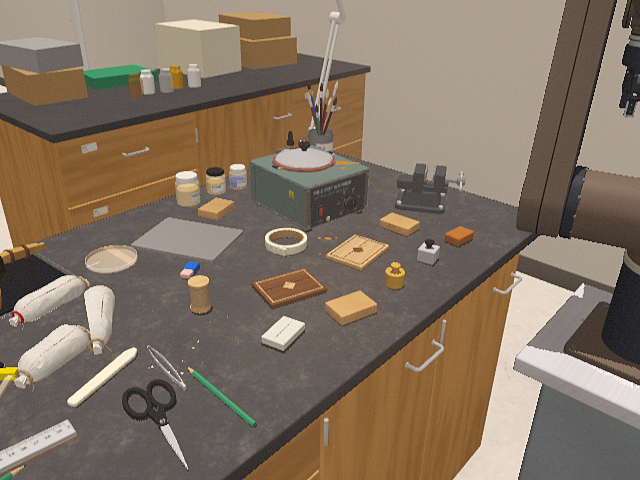

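The top view shows the pale panel at (353,236), the dark panel at (261,230), and the leftmost cork at (268,291). The white block is at (205,274), the brass weight at (329,294), the steel weight at (390,293), the leather block at (447,296), the spool at (190,192) and the tape roll at (319,172). The other corks, at (428,234) and (324,67), are look-alikes.

```bash
cat > h.py <<'E'
import numpy as np, cv2
from scipy.spatial.transform import Rotation as R
from plant import ctrl,eyes
def to_plane(d,uv,z):
    uv=np.atleast_2d(np.asarray(uv,float)); ray=np.c_[uv,np.ones(len(uv))]@np.linalg.inv(d["mtx"]).T
    ray=ray@R.from_quat(d["orientation"]).as_matrix().T; c=np.asarray(d["xyz"])
    return c+ray*((z-c[2])/ray[:,2])[:,None]
OBJ=dict(pale=(353,245,.01),dark=(250,230,.01),cork=(268,291,.02),leather=(447,296,.022),white=(205,274,.018),brass=(329,294,.03),steel=(384,293,.03),spool=(190,192,.058),tape=(303,180,.019))
def blob(img,seed,k=4,r=45):
    u,v=seed; x0,y0=u-r,v-r
    c=cv2.resize(img[y0:v+r,x0:u+r],None,fx=k,fy=k,interpolation=cv2.INTER_CUBIC).astype(float)
    bg=np.median(c.reshape(-1,3),0)
    m=(np.linalg.norm(c-bg,axis=2)>35).astype(np.uint8)
    m=cv2.morphologyEx(m,cv2.MORPH_OPEN,np.ones((5,5)))
    n,l=cv2.connectedComponents(m); i=l[r*k,r*k]
    cs,_=cv2.findContours((l==i).astype(np.uint8),cv2.RETR_EXTERNAL,cv2.CHAIN_APPROX_NONE)
    c=max(cs,key=cv2.contourArea)[:,0,:]
    return (c+.5)/k-.5+[x0,y0]
def measure(d,name):
    u,v,z=OBJ[name]; c=blob(d["image"],(u,v)); p=to_plane(d,c,z)[:,:2]
    (cx,cy),(w,h),a=cv2.minAreaRect((p*1000).astype(np.float32))
    if w>h: a+=90   # a: angle of the longer side is a+90 
    return cx,cy,w,h,((a+90)+90)%180-90
E
python3 - <<'E'
from h import *
d=eyes.read_camera("top")
for n in OBJ: print(n,np.round(measure(d,n),1))
for uv in [(428,234),(324,67)]: print(to_plane(d,[uv],.02))
w=eyes.read_camera("wrist"); print(w["mtx"],w["hand_eye"])
E
```

```text
pale [562.   61.7  93.5 123.3 -83.3]
dark [569.8 267.5 116.6  86.   71.9]
cork [433.1 246.1  82.5  57.7  74.4]
leather [ 431.4 -145.6   65.1   41.4   84.7]
white [469.2 384.5  49.5  74.3 -78. ]
brass [430.6 111.6  42.   41.1   1.1]
steel [435.5 -21.3  40.7  40.9 -78. ]
spool [646.7 418.2  43.   50.  -74.7]
tape [704.5 139.7  98.9  97.8   1.3]
[[ 0.56753191 -0.10533826  0.02      ]]
[[0.95000673 0.13292898 0.02      ]]
[[371.64829954   0.         317.72708675]
 [  0.         371.64829954 239.31623422]
 [  0.           0.           1.        ]] [[ 1.14773248e-03 -9.57491695e-01 -2.88458552e-01  7.27793371e-02]
 [ 9.99998945e-01  8.42040877e-04  1.18382389e-03  2.54372492e-04]
 [-8.90607655e-04 -2.88459606e-01  9.57491651e-01 -1.43026038e-01]
 [ 0.00000000e+00  0.00000000e+00  0.00000000e+00  1.00000000e+00]]
```

```bash
cat >> h.py <<'E'
def plan(*wps,start=None):
    """wps: (x,y,z,ydir_deg or None), mm. Prints equal rows in tool axes; turns only about tool z in vertical moves."""
    s=ctrl.get_state(); p=np.array(s["eef_pos"])*1e3 if start is None else np.array(start[:3],float)
    Y=R.from_quat(s["tcp_rot"]).as_matrix()[:,1]; yaw=np.degrees(np.arctan2(Y[1],Y[0])) if start is None else start[3]
    print("t",round(s["time"],2),"at",p.round(1),"ydir",round(yaw,1),"F",np.round(s["contact_force"],1),"open mm",round(s["opening"]*85.4,1))
    for x,y,z,a in wps:
        d=np.array([x,y,z])-p; t=np.radians(yaw)
        yd=np.array([np.cos(t),np.sin(t),0]); xd=np.cross(yd,[0,0,-1.])
        v=np.array([d@xd,d@yd,-d[2]])/30; turn=0 if a is None else -((a-yaw+90)%180-90)/5
        n=int(np.ceil(max(abs(v).max(),abs(turn),np.linalg.norm(v)/1.9,1e-6)-1e-3))
        print(n,"rows trans",(v/n).round(3),"rotz",round(turn/n,3)); 
        p=np.array([x,y,z],float); yaw-=turn*5
E
python3 - <<'E'
from h import *
plan((455,-100,230,None),(433,246,230,None),(433,246,60,-15.6))
E
```

```text
t 0.2 at [ 260.2 -622.4  230.4] ydir -67.3 F [ 0.1 -0.1  0. ] open mm 85.5
14 rows trans [ 0.908 -0.969  0.001] rotz 0.0
11 rows trans [ 0.343 -0.993 -0.   ] rotz 0.0
11 rows trans [0.    0.    0.515] rotz -0.94
```

Call:
send_rows(translation=[[0.91,-0.97,0],[0.91,-0.97,0],[0.91,-0.97,0],[0.91,-0.97,0],[0.91,-0.97,0]], rotation=[[0,0,0],[0,0,0],[0,0,0],[0,0,0],[0,0,0]], grip=[85,85,85,85,85])

```text
time: 0.82
eef_pos: [0.3304, -0.4346, 0.2311]
tcp_rot: [0.981, 0.197, 0.0, -0.0]
contact_force: [1.5, -0.3, 0.6]
opening: 0.997
```

Call:
send_rows(translation=[[0.91,-0.97,0],[0.91,-0.97,0],[0.91,-0.97,0],[0.91,-0.97,0],[0.91,-0.97,0]], rotation=[[0,0,0],[0,0,0],[0,0,0],[0,0,0],[0,0,0]], grip=[85,85,85,85,85])

```text
time: 1.45
eef_pos: [0.4002, -0.2477, 0.2313]
tcp_rot: [0.981, 0.196, 0.0, 0.0]
contact_force: [0.6, -0.3, -0.3]
opening: 0.998
```

Call:
send_rows(translation=[[0.91,-0.97,0],[0.91,-0.97,0],[0.91,-0.97,0],[0.91,-0.97,0],[0.34,-0.99,0]], rotation=[[0,0,0],[0,0,0],[0,0,0],[0,0,0],[0,0,0]], grip=[85,85,85,85,85])

```text
time: 2.08
eef_pos: [0.4542, -0.0667, 0.2313]
tcp_rot: [0.98, 0.197, 0.0, -0.0]
contact_force: [-0.1, 0.5, -0.4]
opening: 1.0
```

Call:
send_rows(translation=[[0.34,-0.99,0],[0.34,-0.99,0],[0.34,-0.99,0],[0.34,-0.99,0],[0.34,-0.99,0]], rotation=[[0,0,0],[0,0,0],[0,0,0],[0,0,0],[0,0,0]], grip=[85,85,85,85,85])

```text
time: 2.7
eef_pos: [0.4433, 0.0895, 0.2313]
tcp_rot: [0.98, 0.197, 0.0, 0.0]
contact_force: [1.0, 0.4, -0.5]
opening: 0.996
```

Call:
send_rows(translation=[[0.34,-0.99,0],[0.34,-0.99,0],[0.34,-0.99,0],[0.34,-0.99,0],[0.34,-0.99,0]], rotation=[[0,0,0],[0,0,0],[0,0,0],[0,0,0],[0,0,0]], grip=[85,85,85,85,85])

```text
time: 3.32
eef_pos: [0.4331, 0.2462, 0.2312]
tcp_rot: [0.98, 0.197, -0.0, 0.0]
contact_force: [-0.1, 0.7, -0.6]
opening: 0.992
```

Call:
send_rows(translation=[[0,0,0.5],[0,0,0.5],[0,0,0.5],[0,0,0.5],[0,0,0.5]], rotation=[[0,0,-0.94],[0,0,-0.94],[0,0,-0.94],[0,0,-0.94],[0,0,-0.94]], grip=[85,85,85,85,85])

```text
time: 3.95
eef_pos: [0.4332, 0.2451, 0.1557]
tcp_rot: [0.919, 0.393, -0.0, -0.0]
contact_force: [0.2, -0.3, -0.2]
opening: 0.991
```

Call:
send_rows(translation=[[0,0,0.5],[0,0,0.5],[0,0,0.5],[0,0,0.5],[0,0,0]], rotation=[[0,0,-0.94],[0,0,-0.94],[0,0,-0.94],[0,0,-0.94],[0,0,-0.94]], grip=[85,85,85,85,85])

```text
time: 4.58
eef_pos: [0.4322, 0.2447, 0.0947]
tcp_rot: [0.82, 0.572, -0.002, -0.0]
contact_force: [-0.1, 0.5, 0.1]
opening: 0.997
```

```bash
cat >> h.py <<'E'
def wrist_pix(w,s,P):
    """world points (m) -> fisheye pixels"""
    T=np.eye(4); T[:3,:3]=R.from_quat(s["tcp_rot"]).as_matrix(); T[:3,3]=s["eef_pos"]
    C=np.linalg.inv(T@np.array(w["hand_eye"])); P=np.atleast_2d(P); q=P@C[:3,:3].T+C[:3,3]
    rho=np.hypot(q[:,0],q[:,1]); th=np.arctan2(rho,q[:,2]); f=w["mtx"][0][0]
    return np.c_[w["mtx"][0][2]+f*th*q[:,0]/rho, w["mtx"][1][2]+f*th*q[:,1]/rho]
def wrist_to_plane(w,s,uv,z):
    T=np.eye(4); T[:3,:3]=R.from_quat(s["tcp_rot"]).as_matrix(); T[:3,3]=s["eef_pos"]
    C=T@np.array(w["hand_eye"]); uv=np.atleast_2d(np.asarray(uv,float)); m=w["mtx"]
    a=(uv-[m[0][2],m[1][2]])/m[0][0]; th=np.hypot(a[:,0],a[:,1]); a=a/th[:,None]
    ray=np.c_[a*np.sin(th)[:,None],np.cos(th)]@C[:3,:3].T
    return C[:3,3]+ray*((z-C[2,3])/ray[:,2])[:,None]
def rect(cx,cy,long_deg,W,L,z):
    t=np.radians(long_deg); l=np.array([np.cos(t),np.sin(t)]); w=np.array([-l[1],l[0]])
    return np.array([[*(np.array([cx,cy])+a*L/2*l+b*W/2*w)/1e3,z] for a,b in((1,1),(1,-1),(-1,-1),(-1,1))]) if False else np.array([[*((np.array([cx,cy])+a*L/2*l+b*W/2*w)/1e3),z] for a,b in((1,1),(1,-1),(-1,-1),(-1,1))])
def wrist_view(fn,rects):
    s=ctrl.get_state(); w=eyes.read_camera("wrist"); im=w["image"].copy()
    for r in rects: cv2.polylines(im,[np.round(wrist_pix(w,s,r)*16).astype(np.int32)],True,(0,255,0),1,cv2.LINE_AA,4)
    cv2.imwrite(fn,im); return s,w
E
python3 - <<'E'
from h import *
wrist_view("pics/w1.png",[rect(433,246,74.4,56,80,.02),rect(570,267.5,71.9,90,120,.01)])
plan((433,246,40,-15.6),(433,246,3,None))
E
```

```text
t 4.62 at [432.7 244.9  95.3] ydir -20.1 F [-0.2  0.3 -0.2] open mm 85.3
2 rows trans [ 0.019 -0.001  0.922] rotz -0.447
2 rows trans [0.    0.    0.617] rotz 0.0
```

View pics/w1.png

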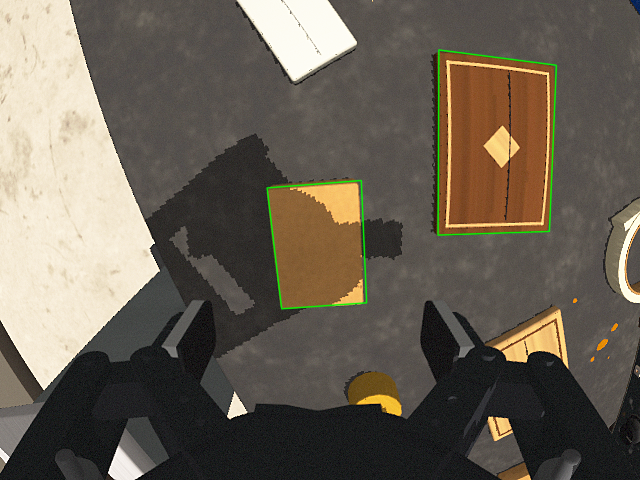

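The wrist view shows the projected outlines lying exactly on the cork (centre about (318,245)) and the dark panel (centre about (498,145)), so the measurements hold. I'll go down and grip.

Call:
send_rows(translation=[[0.02,0,0.92],[0.02,0,0.92],[0,0,0.6],[0,0,0.6],[0,0,0]], rotation=[[0,0,-0.45],[0,0,-0.45],[0,0,0],[0,0,0],[0,0,0]], grip=[85,85,85,85,85])

```text
time: 5.25
eef_pos: [0.4328, 0.2459, 0.0038]
tcp_rot: [0.798, 0.603, -0.001, -0.0]
contact_force: [-0.1, 0.1, 0.6]
opening: 0.99
```

Call:
send_rows(translation=[[0,0,0],[0,0,0],[0,0,0],[0,0,0],[0,0,0]], rotation=[[0,0,0],[0,0,0],[0,0,0],[0,0,0],[0,0,0]], grip=[40,40,40,40,40], squeeze=35)

```text
time: 5.88
eef_pos: [0.435, 0.2467, 0.0064]
tcp_rot: [0.798, 0.603, 0.001, 0.0]
contact_force: [0.7, 0.2, 7.0]
opening: 0.639
```

Call:
send_rows(translation=[[0,0,-0.2],[0,0,-0.8],[0,0,-1],[0,0,-1],[0,0,0]], rotation=[[0,0,0],[0,0,0],[0,0,0],[0,0,0],[0,0,0]], grip=[40,40,40,40,40])

```text
time: 6.5
eef_pos: [0.4353, 0.2468, 0.0974]
tcp_rot: [0.798, 0.603, 0.002, 0.001]
contact_force: [-0.3, 0.2, -0.7]
opening: 0.638
```

```bash
python3 - <<'E'
from h import *
plan((433,246,130,6.7),(562,62,130,None),(562,62,13.5,None))
E
```

```text
t 6.5 at [435.3 246.8  97.4] ydir -15.8 F [-0.3  0.2 -0.7] open mm 54.5
5 rows trans [-0.01  -0.013 -0.217] rotz -0.901
7 rows trans [-0.942  0.508 -0.   ] rotz 0.0
4 rows trans [0.    0.    0.971] rotz 0.0
```

Call:
send_rows(translation=[[0,0,-0.2],[0,0,-0.2],[0,0,-0.2],[0,0,-0.2],[0,0,-0.2]], rotation=[[0,0,-0.9],[0,0,-0.9],[0,0,-0.9],[0,0,-0.9],[0,0,-0.9]], grip=[40,40,40,40,40])

```text
time: 7.12
eef_pos: [0.4325, 0.2458, 0.1232]
tcp_rot: [0.664, 0.748, -0.002, -0.001]
contact_force: [0.3, 1.1, 0.2]
opening: 0.638
```

Call:
send_rows(translation=[[-0.94,0.51,0],[-0.94,0.51,0],[-0.94,0.51,0],[-0.94,0.51,0],[-0.94,0.51,0]], rotation=[[0,0,0],[0,0,0],[0,0,0],[0,0,0],[0,0,0]], grip=[40,40,40,40,40])

```text
time: 7.75
eef_pos: [0.5254, 0.1142, 0.123]
tcp_rot: [0.665, 0.747, -0.001, -0.001]
contact_force: [0.8, 0.3, 0.4]
opening: 0.636
```

Call:
send_rows(translation=[[-0.94,0.51,0],[-0.94,0.51,0],[0,0,0.9],[0,0,0.9],[0,0,0]], rotation=[[0,0,0],[0,0,0],[0,0,0],[0,0,0],[0,0,0]], grip=[40,40,40,40,40])

```text
time: 8.38
eef_pos: [0.5596, 0.0628, 0.0668]
tcp_rot: [0.665, 0.747, -0.003, -0.004]
contact_force: [-1.3, 0.1, -0.1]
opening: 0.637
```

```bash
python3 - <<'E'
from h import *
wrist_view("pics/w2.png",[rect(562,61.7,-83.3,90,120,.01)])
plan((562,62,17,6.7))
E
```

```text
t 8.43 at [561.3  62.8  68.8] ydir 6.7 F [0.5 0.8 0.1] open mm 54.7
2 rows trans [-0.014  0.011  0.864] rotz -0.003
```

View pics/w2.png

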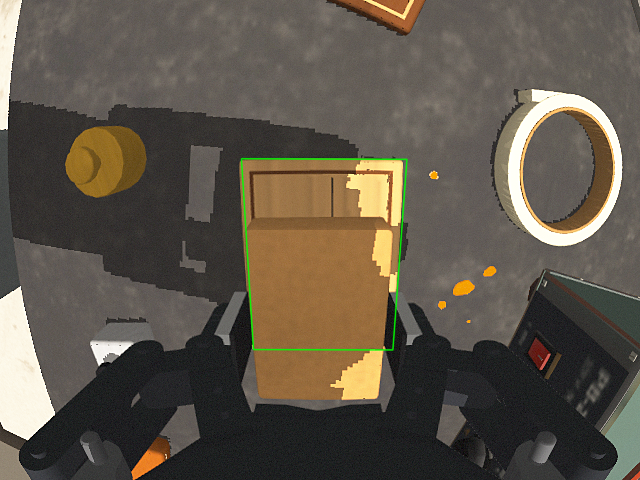

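The cork hangs square between the fingers over the pale panel, whose outline matches the image. I'll lower it and let go.

Call:
send_rows(translation=[[0,0,0.6],[0,0,0.6],[0,0,0.3],[0,0,0.22],[0,0,0]], rotation=[[0,0,0],[0,0,0],[0,0,0],[0,0,0],[0,0,0]], grip=[40,40,40,40,40])

```text
time: 9.05
eef_pos: [0.5629, 0.0627, 0.019]
tcp_rot: [0.665, 0.747, -0.0, -0.0]
contact_force: [-0.3, 0.5, -0.6]
opening: 0.639
```

Call:
send_rows(translation=[[0,0,0],[0,0,0],[0,0,0],[0,0,0],[0,0,-0.3]], rotation=[[0,0,0],[0,0,0],[0,0,0],[0,0,0],[0,0,0]], grip=[70,85,85,85,85])

```text
time: 9.68
eef_pos: [0.5624, 0.0627, 0.0282]
tcp_rot: [0.665, 0.747, -0.001, -0.001]
contact_force: [-0.1, 0.4, 0.3]
opening: 0.993
```

Call:
send_rows(translation=[[0,0,-0.8],[0,0,-1],[0,0,-1],[0,0,-0.5],[0,0,0]], rotation=[[0,0,0],[0,0,0],[0,0,0],[0,0,0],[0,0,0]], grip=[85,85,85,85,85])

```text
time: 10.3
eef_pos: [0.564, 0.0626, 0.129]
tcp_rot: [0.665, 0.747, 0.001, 0.001]
contact_force: [0.6, 1.0, -0.2]
opening: 0.996
```

```bash
python3 - <<'E'
from h import *
wrist_view("pics/w3.png",[rect(562,61.7,-83.3,90,120,.01),rect(562,61.7,-83.3,56,80,.03)])
plan((431,-146,125,None),(431,-146,40,-5.3),(431,-146,8,None))
E
```

```text
t 10.35 at [563.   62.7 127.5] ydir 6.7 F [ 0.5  0.6 -0.1] open mm 85.2
7 rows trans [-0.914 -0.74   0.012] rotz 0.0
3 rows trans [0.    0.    0.944] rotz 0.798
2 rows trans [0.    0.    0.533] rotz 0.0
```

View pics/w3.png

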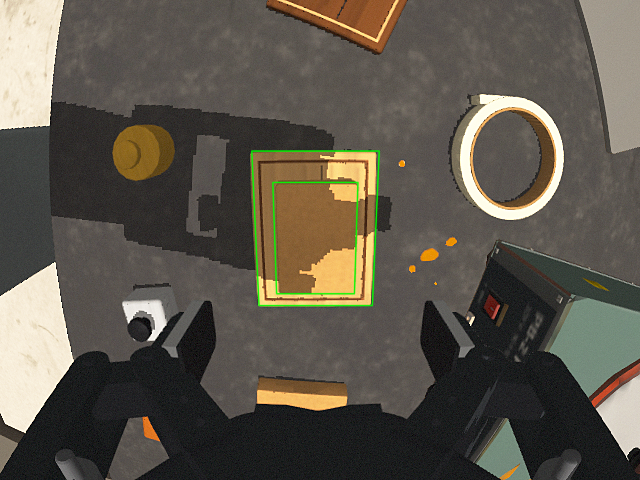

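Cork sits on the pale panel with its edges on the predicted outline (centre about (315,238)). Next is the leather block.

Call:
send_rows(translation=[[-0.91,-0.74,0],[-0.91,-0.74,0],[-0.91,-0.74,0],[-0.91,-0.74,0],[-0.91,-0.74,0]], rotation=[[0,0,0],[0,0,0],[0,0,0],[0,0,0],[0,0,0]], grip=[85,85,85,85,85])

```text
time: 10.98
eef_pos: [0.467, -0.0862, 0.1257]
tcp_rot: [0.665, 0.747, -0.001, -0.002]
contact_force: [-0.0, -0.2, 0.2]
opening: 0.999
```

Call:
send_rows(translation=[[-0.91,-0.74,0],[-0.91,-0.74,0],[0,0,0.8],[0,0,0.8],[0,0,0.4]], rotation=[[0,0,0],[0,0,0],[0,0,0.8],[0,0,0.8],[0,0,0.8]], grip=[85,85,85,85,85])

```text
time: 11.6
eef_pos: [0.4289, -0.1442, 0.0644]
tcp_rot: [0.74, 0.672, -0.001, -0.003]
contact_force: [0.3, 0.3, -0.7]
opening: 0.997
```

```bash
python3 - <<'E'
from h import *
wrist_view("pics/w4.png",[rect(431.4,-145.6,84.7,41,62,.022),rect(435.5,-21.3,12,38,38,.03)])
plan((431,-146,8,-5.3))
E
```

```text
t 11.65 at [ 428.2 -143.7   63.3] ydir -5.6 F [-1.7 -0.7 -0.3] open mm 84.8
2 rows trans [-0.033  0.051  0.922] rotz -0.027
```

View pics/w4.png

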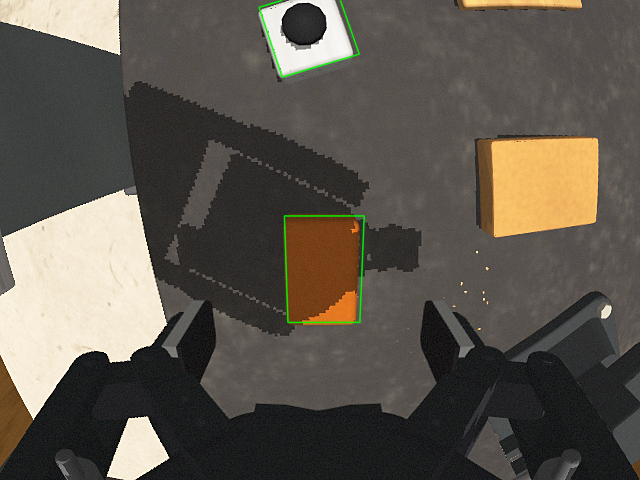

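Outline lies on the leather block (centre about (325,268)), and the steel weight matches too. Descending and gripping.

Call:
send_rows(translation=[[-0.02,0.05,0.8],[0,0.03,0.8],[0,0,0.24],[0,0,0],[0,0,0]], rotation=[[0,0,0],[0,0,0],[0,0,0],[0,0,0],[0,0,0]], grip=[85,85,85,85,50])

```text
time: 12.28
eef_pos: [0.4339, -0.1463, 0.0131]
tcp_rot: [0.739, 0.674, 0.0, 0.001]
contact_force: [-0.5, -1.3, 0.1]
opening: 0.808
```

Call:
send_rows(translation=[[0,0,0],[0,0,0],[0,0,0],[0,0,0],[0,0,0]], rotation=[[0,0,0],[0,0,0],[0,0,0],[0,0,0],[0,0,0]], grip=[25,25,25,25,25])

```text
time: 12.9
eef_pos: [0.4341, -0.1464, 0.0133]
tcp_rot: [0.739, 0.674, 0.0, 0.001]
contact_force: [-0.7, -0.1, 6.2]
opening: 0.46
```

```bash
python3 - <<'E'
from h import *
plan((430,-145.5,128,6.7),(562,62,128,None),(562,62,70,None))
E
```

```text
t 12.9 at [ 434.1 -146.4   13.3] ydir -5.3 F [-0.7 -0.1  6.2] open mm 39.3
4 rows trans [ 0.005 -0.035 -0.956] rotz -0.601
7 rows trans [ 0.908  0.74  -0.   ] rotz 0.0
2 rows trans [0.    0.    0.967] rotz 0.0
```

Call:
send_rows(translation=[[0,0,-0.3],[0,0,-0.9],[0,0,-1],[0,0,-1],[0,0,-0.6]], rotation=[[0,0,0],[0,0,-0.6],[0,0,-0.6],[0,0,-0.6],[0,0,-0.6]], grip=[25,25,25,25,25])

```text
time: 13.52
eef_pos: [0.4336, -0.1461, 0.128]
tcp_rot: [0.664, 0.748, 0.0, 0.001]
contact_force: [-0.1, -0.7, -0.2]
opening: 0.464
```

Call:
send_rows(translation=[[0.91,0.74,0],[0.91,0.74,0],[0.91,0.74,0],[0.91,0.74,0],[0.91,0.74,0]], rotation=[[0,0,0],[0,0,0],[0,0,0],[0,0,0],[0,0,0]], grip=[25,25,25,25,25])

```text
time: 14.15
eef_pos: [0.5278, 0.0036, 0.1262]
tcp_rot: [0.665, 0.747, -0.0, -0.0]
contact_force: [0.9, -0.6, -0.6]
opening: 0.461
```

Call:
send_rows(translation=[[0.91,0.74,0],[0.91,0.74,0],[0,0,0.5],[0,0,0],[0,0,0]], rotation=[[0,0,0],[0,0,0],[0,0,0],[0,0,0],[0,0,0]], grip=[25,25,25,25,25])

```text
time: 14.78
eef_pos: [0.5646, 0.0611, 0.1108]
tcp_rot: [0.665, 0.747, -0.001, -0.001]
contact_force: [-0.3, -0.3, -1.0]
opening: 0.46
```

```bash
python3 - <<'E'
from h import *
plan((562.5,62,44,6.7))
s=ctrl.get_state(); zb=s["eef_pos"][2]-.0133
wrist_view("pics/w5.png",[rect(562,61.7,-83.3,56,80,.03),rect(s["eef_pos"][0]*1e3,s["eef_pos"][1]*1e3,-83.3,41,62,zb+.022)])
plan((562.5,62,44,6.7))
E
```

```text
t 14.78 at [564.6  61.1 110.8] ydir 6.6 F [-0.3 -0.3 -1. ] open mm 39.2
3 rows trans [ 0.013 -0.022  0.742] rotz -0.005
t 14.82 at [565.   61.  111.2] ydir 6.6 F [-0.1 -0.3 -0.5] open mm 39.5
3 rows trans [ 0.014 -0.026  0.747] rotz -0.006
```

View pics/w5.png

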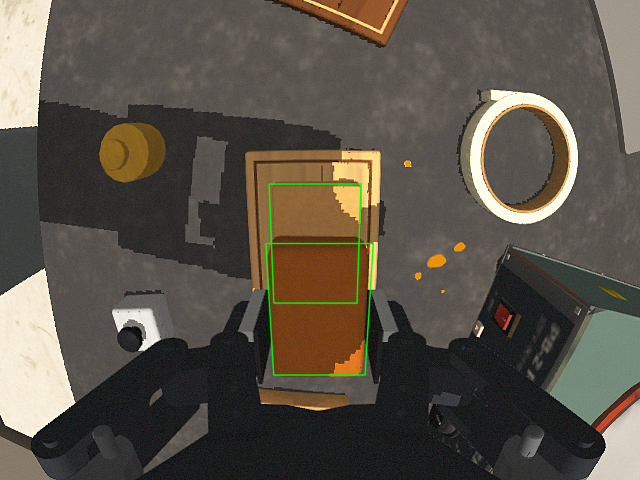

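Leather is held flat and square (about (318,310)) and the cork below matches its outline. Lowering.

Call:
send_rows(translation=[[0.01,-0.04,0.8],[0,0,0.7],[0,0,0.4],[0,0,0.2],[0,0,0]], rotation=[[0,0,0],[0,0,0],[0,0,0],[0,0,0],[0,0,0]], grip=[25,25,25,25,25])

```text
time: 15.45
eef_pos: [0.5644, 0.0619, 0.0485]
tcp_rot: [0.665, 0.747, 0.0, 0.0]
contact_force: [1.5, -0.1, -0.7]
opening: 0.459
```

```bash
python3 - <<'E'
from h import *
plan((562.5,62,43.5,6.7))
E
```

```text
t 15.45 at [564.4  61.9  48.5] ydir 6.7 F [ 1.5 -0.1 -0.7] open mm 39.2
1 rows trans [ 0.012 -0.061  0.165] rotz -0.008
```

Call:
send_rows(translation=[[0,-0.04,0.08],[0,0,0.07],[0,0,0],[0,0,0]], rotation=[[0,0,0],[0,0,0],[0,0,0],[0,0,0]], grip=[25,25,25,25])

```text
time: 15.95
eef_pos: [0.5631, 0.0619, 0.044]
tcp_rot: [0.665, 0.747, 0.0, 0.0]
contact_force: [-0.5, -0.3, -0.8]
opening: 0.462
```

Call:
send_rows(translation=[[0,0,0],[0,0,0],[0,0,0],[0,0,-0.1],[0,0,-0.3]], rotation=[[0,0,0],[0,0,0],[0,0,0],[0,0,0],[0,0,0]], grip=[45,55,65,75,85])

```text
time: 16.58
eef_pos: [0.5626, 0.0619, 0.0558]
tcp_rot: [0.665, 0.747, -0.0, -0.0]
contact_force: [-1.0, -0.4, -0.0]
opening: 0.991
```

Call:
send_rows(translation=[[0,0,-0.8],[0,0,-1],[0,0,-0.6],[0,0,0],[0,0,0]], rotation=[[0,0,0],[0,0,0],[0,0,0],[0,0,0],[0,0,0]], grip=[85,85,85,85,85])

```text
time: 17.2
eef_pos: [0.5623, 0.0619, 0.1268]
tcp_rot: [0.665, 0.747, -0.001, -0.001]
contact_force: [0.5, -1.1, 0.7]
opening: 0.997
```

```bash
python3 - <<'E'
from h import *
wrist_view("pics/w6.png",[rect(562,61.7,-83.3,56,80,.03),rect(562,61.7,-83.3,41,62,.052)])
plan((430.6,111.6,130,None),(430.6,111.6,70,6.7),(430.6,111.6,10,None))
E
```

```text
t 17.25 at [562.1  62.  126.4] ydir 6.7 F [0.8 0.2 0.1] open mm 85.3
5 rows trans [ 0.431 -0.832 -0.024] rotz 0.0
2 rows trans [0. 0. 1.] rotz -0.002
2 rows trans [0. 0. 1.] rotz 0.0
```

View pics/w6.png

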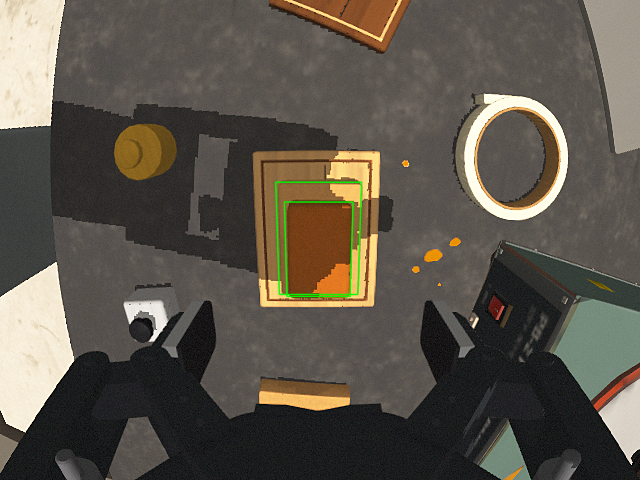

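Leather sits centred on the cork, on its outline (about (320,250)). Brass next.

Call:
send_rows(translation=[[0.43,-0.83,0],[0.43,-0.83,0],[0.43,-0.83,0],[0.43,-0.83,0],[0.43,-0.83,0]], rotation=[[0,0,0],[0,0,0],[0,0,0],[0,0,0],[0,0,0]], grip=[85,85,85,85,85])

```text
time: 17.88
eef_pos: [0.4301, 0.1117, 0.1264]
tcp_rot: [0.665, 0.747, -0.001, -0.001]
contact_force: [0.1, 0.1, 0.1]
opening: 0.994
```

Call:
send_rows(translation=[[0,0,0.9],[0,0,0.9],[0,0,0],[0,0,0]], rotation=[[0,0,0],[0,0,0],[0,0,0],[0,0,0]], grip=[85,85,85,85])

```text
time: 18.38
eef_pos: [0.4321, 0.1114, 0.074]
tcp_rot: [0.665, 0.747, -0.0, -0.0]
contact_force: [0.7, 0.4, -0.3]
opening: 0.996
```

```bash
python3 - <<'E'
from h import *
t=np.linspace(0,2*np.pi,40)
c=lambda r,z:np.c_[.4306+r*np.cos(t),.1116+r*np.sin(t),0*t+z]
wrist_view("pics/w7.png",[c(.02,.03),c(.01,.048),c(.02,0)])
plan((430.6,111.6,9,6.7))
E
```

```text
t 18.43 at [432.6 111.5  74.6] ydir 6.7 F [0.4 0.3 0.5] open mm 85.2
3 rows trans [ 0.004 -0.022  0.729] rotz -0.002
```

View pics/w7.png

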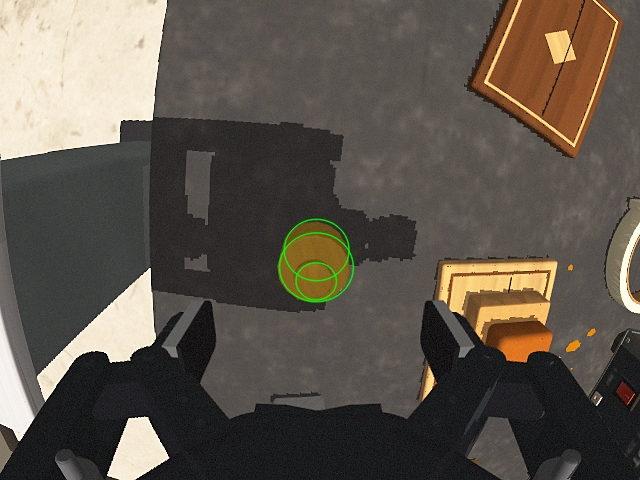

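Projected circles lie on the brass weight (about (316,265)). Descend and grip.

Call:
send_rows(translation=[[0,-0.04,0.8],[0,0,0.8],[0,0,0.4],[0,0,0.2],[0,0,0]], rotation=[[0,0,0],[0,0,0],[0,0,0],[0,0,0],[0,0,0]], grip=[85,85,85,85,85])

```text
time: 19.05
eef_pos: [0.4311, 0.1113, 0.0082]
tcp_rot: [0.665, 0.747, 0.0, 0.0]
contact_force: [-0.1, -0.4, 0.3]
opening: 0.994
```

Call:
send_rows(translation=[[0,0,0],[0,0,0],[0,0,0],[0,0,0],[0,0,0]], rotation=[[0,0,0],[0,0,0],[0,0,0],[0,0,0],[0,0,0]], grip=[50,25,25,25,25], squeeze=60)

```text
time: 19.68
eef_pos: [0.431, 0.1114, 0.0087]
tcp_rot: [0.665, 0.747, 0.0, 0.0]
contact_force: [-1.1, 0.1, 5.7]
opening: 0.447
```

Call:
send_rows(translation=[[0,0,0],[0,0,0],[0,0,-0.3],[0,0,-0.7],[0,0,-1]], rotation=[[0,0,0],[0,0,0],[0,0,0],[0,0,0],[0,0,0]], grip=[25,25,25,25,25])

```text
time: 20.3
eef_pos: [0.4289, 0.1113, 0.0672]
tcp_rot: [0.665, 0.747, -0.001, -0.001]
contact_force: [0.8, 0.6, -4.0]
opening: 0.444
```

```bash
python3 - <<'E'
from h import *
plan((430.6,111.6,140,6.7),(562,62,140,None),(562,62,90,None))
E
```

```text
t 20.3 at [428.9 111.3  67.2] ydir 6.7 F [ 0.8  0.6 -4. ] open mm 38.0
3 rows trans [ 0.001  0.019 -0.809] rotz -0.002
5 rows trans [-0.431  0.831 -0.   ] rotz 0.0
2 rows trans [0.    0.    0.833] rotz 0.0
```

Call:
send_rows(translation=[[0,0,-0.8],[0,0,-0.8],[0,0,-0.8],[-0.43,0.83,0],[-0.43,0.83,0]], rotation=[[0,0,0],[0,0,0],[0,0,0],[0,0,0],[0,0,0]], grip=[25,25,25,25,25])

```text
time: 20.92
eef_pos: [0.4831, 0.0914, 0.1399]
tcp_rot: [0.665, 0.747, -0.0, -0.0]
contact_force: [0.1, -0.6, -3.5]
opening: 0.441
```

Call:
send_rows(translation=[[-0.43,0.83,0],[-0.43,0.83,0],[-0.43,0.83,0],[0,0,0],[0,0,0.9]], rotation=[[0,0,0],[0,0,0],[0,0,0],[0,0,0],[0,0,0]], grip=[25,25,25,25,25])

```text
time: 21.55
eef_pos: [0.5631, 0.0618, 0.1144]
tcp_rot: [0.665, 0.747, 0.001, 0.002]
contact_force: [-0.2, 0.5, -4.6]
opening: 0.449
```

Call:
send_rows(translation=[[0,0,0.8],[0,0,0],[0,0,0]], rotation=[[0,0,0],[0,0,0],[0,0,0]], grip=[25,25,25])

```text
time: 21.92
eef_pos: [0.5618, 0.062, 0.0895]
tcp_rot: [0.665, 0.747, 0.0, 0.0]
contact_force: [0.4, -0.1, -2.7]
opening: 0.445
```

```bash
python3 - <<'E'
from h import *
plan((562.3,61.9,61,6.7))
E
```

```text
t 21.93 at [561.8  62.   89.5] ydir 6.7 F [ 0.4 -0.1 -2.7] open mm 38.0
1 rows trans [-0.004  0.015  0.95 ] rotz -0.002
```

Call:
send_rows(translation=[[0,0,0.4],[0,0,0.3],[0,0,0.15],[0,0,0.08],[0,0,0]], rotation=[[0,0,0],[0,0,0],[0,0,0],[0,0,0],[0,0,0]], grip=[25,25,25,25,25])

```text
time: 22.55
eef_pos: [0.5621, 0.0618, 0.0613]
tcp_rot: [0.665, 0.747, 0.0, 0.0]
contact_force: [-1.0, -0.2, -1.4]
opening: 0.444
```

```bash
python3 - <<'E'
from h import *
plan((562.3,61.9,61,6.7))
E
```

```text
t 22.55 at [562.1  61.8  61.3] ydir 6.7 F [-1.  -0.2 -1.4] open mm 37.9
1 rows trans [0.003 0.006 0.009] rotz -0.004
```

Touching (the load dropped from 3–4 N to 1.4 N). Release slowly.

Call:
send_rows(translation=[[0,0,0.02],[0,0,0],[0,0,0],[0,0,0],[0,0,-0.1]], rotation=[[0,0,0],[0,0,0],[0,0,0],[0,0,0],[0,0,0]], grip=[38,45,55,70,85])

```text
time: 23.18
eef_pos: [0.5618, 0.0617, 0.0633]
tcp_rot: [0.665, 0.747, -0.0, -0.0]
contact_force: [-0.6, 0.0, 0.6]
opening: 0.988
```

Call:
send_rows(translation=[[0,0,-0.4],[0,0,-0.8],[0,0,-1],[0,0,-0.4],[0,0,0]], rotation=[[0,0,0],[0,0,0],[0,0,0],[0,0,0],[0,0,0]], grip=[85,85,85,85,85])

```text
time: 23.8
eef_pos: [0.5626, 0.0617, 0.1426]
tcp_rot: [0.665, 0.747, 0.001, 0.001]
contact_force: [0.4, -0.7, -0.0]
opening: 0.992
```

```bash
python3 - <<'E'
from h import *
t=np.linspace(0,2*np.pi,40)
c=lambda r,z:np.c_[.562+r*np.cos(t),.0617+r*np.sin(t),0*t+z]
wrist_view("pics/w8.png",[c(.02,.082),c(.01,.1),rect(562,61.7,-83.3,41,62,.052)])
plan((469.2,384.5,140,None),(469.2,384.5,70,12),(469.2,384.5,7,None))
E
```

```text
t 23.85 at [561.7  61.8 141.3] ydir 6.7 F [-0.2  0.1 -0.2] open mm 85.2
12 rows trans [ 0.92  -0.151  0.004] rotz 0.0
3 rows trans [0.    0.    0.778] rotz -0.355
3 rows trans [0.  0.  0.7] rotz 0.0
```

View pics/w8.png

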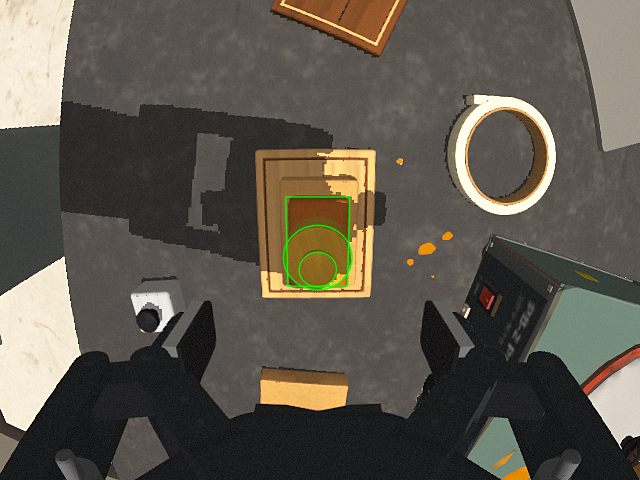

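The first stack is done: brass lies on its projected circles (about (318,258)). Now the white block.

Call:
send_rows(translation=[[0.92,-0.15,0],[0.92,-0.15,0],[0.92,-0.15,0],[0.92,-0.15,0],[0.92,-0.15,0]], rotation=[[0,0,0],[0,0,0],[0,0,0],[0,0,0],[0,0,0]], grip=[85,85,85,85,85])

```text
time: 24.48
eef_pos: [0.5221, 0.1968, 0.1394]
tcp_rot: [0.665, 0.747, -0.001, -0.001]
contact_force: [-0.7, 0.1, 0.1]
opening: 0.996
```

Call:
send_rows(translation=[[0.92,-0.15,0],[0.92,-0.15,0],[0.92,-0.15,0],[0.92,-0.15,0],[0.92,-0.15,0]], rotation=[[0,0,0],[0,0,0],[0,0,0],[0,0,0],[0,0,0]], grip=[85,85,85,85,85])

```text
time: 25.1
eef_pos: [0.4838, 0.331, 0.1393]
tcp_rot: [0.665, 0.747, -0.002, -0.001]
contact_force: [-0.1, 0.3, 0.2]
opening: 0.997
```

Call:
send_rows(translation=[[0.92,-0.15,0],[0.92,-0.15,0],[0,0,0.8],[0,0,0.8],[0,0,0.6]], rotation=[[0,0,0],[0,0,0],[0,0,-0.35],[0,0,-0.35],[0,0,-0.36]], grip=[85,85,85,85,85])

```text
time: 25.72
eef_pos: [0.4683, 0.3837, 0.0724]
tcp_rot: [0.629, 0.778, -0.002, -0.001]
contact_force: [-0.3, -0.9, -0.9]
opening: 0.995
```

Call:
send_rows(translation=[[0,0,0],[0,0,0]], rotation=[[0,0,0],[0,0,0]], grip=[85,85])

```text
time: 25.98
eef_pos: [0.4702, 0.3845, 0.0758]
tcp_rot: [0.63, 0.777, 0.0, 0.0]
contact_force: [-0.3, -0.4, 0.5]
opening: 1.0
```

```bash
python3 - <<'E'
from h import *
wrist_view("pics/w9.png",[rect(469.2,384.5,-78,45,70,.018),rect(570,267.5,71.9,90,120,.01)])
plan((469.2,384.5,7,12))
E
```

```text
t 26.02 at [470.5 384.7  76.3] ydir 12.0 F [ 0.2  0.  -0.1] open mm 84.7
3 rows trans [ 0.    -0.014  0.77 ] rotz -0.003
```

View pics/w9.png

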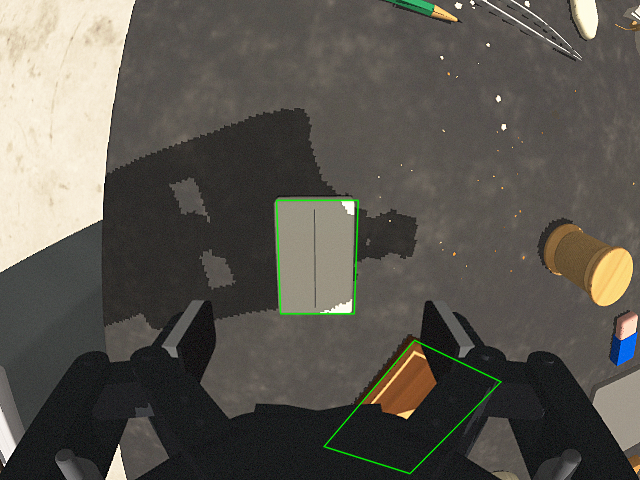

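Outline lies on the white block (about (316,257)). Descend and grip.

Call:
send_rows(translation=[[0,-0.03,0.8],[0,0,0.8],[0,0,0.5],[0,0,0.2],[0,0,0]], rotation=[[0,0,0],[0,0,0],[0,0,0],[0,0,0],[0,0,0]], grip=[85,85,85,85,85])

```text
time: 26.65
eef_pos: [0.4691, 0.3844, 0.0066]
tcp_rot: [0.63, 0.777, 0.0, 0.0]
contact_force: [0.5, 0.1, 0.0]
opening: 0.992
```

Call:
send_rows(translation=[[0,0,0],[0,0,0],[0,0,0],[0,0,0],[0,0,0]], rotation=[[0,0,0],[0,0,0],[0,0,0],[0,0,0],[0,0,0]], grip=[55,30,30,30,30], squeeze=40)

```text
time: 27.28
eef_pos: [0.4696, 0.3847, 0.0073]
tcp_rot: [0.629, 0.777, 0.001, 0.0]
contact_force: [0.5, 0.4, 5.7]
opening: 0.512
```

```bash
python3 - <<'E'
from h import *
plan((469.5,384.5,110,-18.1),(570,267.5,110,None),(570,267.5,60,None))
E
```

```text
t 27.27 at [469.6 384.7   7.3] ydir 12.0 F [0.5 0.4 5.7] open mm 43.7
7 rows trans [-0.001 -0.001 -0.489] rotz 0.859
5 rows trans [-0.533  0.879 -0.   ] rotz 0.0
2 rows trans [0.    0.    0.833] rotz 0.0
```

Call:
send_rows(translation=[[0,0,-0.3],[0,0,-0.5],[0,0,-0.5],[0,0,-0.5],[0,0,-0.5]], rotation=[[0,0,0],[0,0,0.86],[0,0,0.86],[0,0,0.86],[0,0,0.86]], grip=[30,30,30,30,30])

```text
time: 27.9
eef_pos: [0.468, 0.3838, 0.0751]
tcp_rot: [0.739, 0.673, -0.001, -0.0]
contact_force: [0.4, -0.1, -0.7]
opening: 0.508
```

Call:
send_rows(translation=[[0,0,-0.5],[0,0,-0.5],[0,0,-0.1],[-0.53,0.88,0],[-0.53,0.88,0]], rotation=[[0,0,0.86],[0,0,0.86],[0,0,0.86],[0,0,0],[0,0,0]], grip=[30,30,30,30,30])

```text
time: 28.52
eef_pos: [0.5086, 0.337, 0.1078]
tcp_rot: [0.809, 0.587, -0.001, -0.0]
contact_force: [0.4, -0.0, -0.9]
opening: 0.514
```

Call:
send_rows(translation=[[-0.53,0.88,0],[-0.53,0.88,0],[-0.53,0.88,0],[0,0,0.5],[0,0,0.5]], rotation=[[0,0,0],[0,0,0],[0,0,0],[0,0,0],[0,0,0]], grip=[30,30,30,30,30])

```text
time: 29.15
eef_pos: [0.5684, 0.2676, 0.0766]
tcp_rot: [0.81, 0.587, -0.001, -0.001]
contact_force: [-0.1, 0.6, -1.2]
opening: 0.513
```

Call:
send_rows(translation=[[0,0,0],[0,0,0]], rotation=[[0,0,0],[0,0,0]], grip=[30,30])

```text
time: 29.4
eef_pos: [0.5689, 0.2683, 0.078]
tcp_rot: [0.809, 0.587, -0.0, -0.0]
contact_force: [-0.5, 0.6, -0.7]
opening: 0.511
```

```bash
python3 - <<'E'
from h import *
s,w=wrist_view("pics/w10.png",[rect(569.8,267.5,71.9,90,120,.01)])
plan((570,267.5,18,-18.1))
E
```

```text
t 29.45 at [569.4 268.3  78.6] ydir -18.1 F [ 0.6 -0.3 -0.9] open mm 44.0
3 rows trans [-0.007  0.01   0.673] rotz 0.003
```

View pics/w10.png

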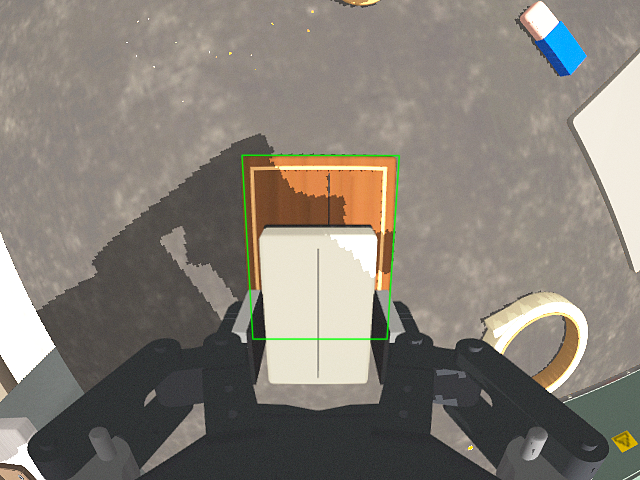

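The white block is held flat (about (318,305)), lined up with the dark panel. Lower and let go.

Call:
send_rows(translation=[[0,0,0.8],[0,0,0.7],[0,0,0.3],[0,0,0.2],[0,0,0]], rotation=[[0,0,0],[0,0,0],[0,0,0],[0,0,0],[0,0,0]], grip=[30,30,30,30,30])

```text
time: 30.08
eef_pos: [0.5699, 0.2677, 0.0185]
tcp_rot: [0.81, 0.587, 0.0, 0.0]
contact_force: [0.3, -0.8, -0.6]
opening: 0.509
```

Call:
send_rows(translation=[[0,0,0.02],[0,0,0],[0,0,0],[0,0,0],[0,0,-0.1]], rotation=[[0,0,0],[0,0,0],[0,0,0],[0,0,0],[0,0,0]], grip=[42,50,60,75,85])

```text
time: 30.7
eef_pos: [0.5694, 0.2676, 0.0207]
tcp_rot: [0.81, 0.587, -0.0, -0.0]
contact_force: [-0.6, 0.5, -0.0]
opening: 0.993
```

Call:
send_rows(translation=[[0,0,-0.4],[0,0,-0.9],[0,0,-1],[0,0,-1],[0,0,-0.3]], rotation=[[0,0,0],[0,0,0],[0,0,0],[0,0,0],[0,0,0]], grip=[85,85,85,85,85])

```text
time: 31.32
eef_pos: [0.5712, 0.2682, 0.1323]
tcp_rot: [0.81, 0.587, 0.003, 0.001]
contact_force: [-1.0, -0.1, -0.5]
opening: 0.996
```

```bash
python3 - <<'E'
from h import *
wrist_view("pics/w11.png",[rect(569.8,267.5,71.9,90,120,.01),rect(569.8,267.5,71.9,45,70,.028)])
plan((480,60,140,None),(435.5,-21.3,140,None),(435.5,-21.3,70,12),(435.5,-21.3,9,None))
E
```

```text
t 31.38 at [571.  268.1 132.1] ydir -18.1 F [-0.  -0.1  1.2] open mm 85.2
8 rows trans [-0.942 -0.091 -0.033] rotz 0.0
4 rows trans [-0.759 -0.142 -0.   ] rotz 0.0
7 rows trans [0.    0.    0.333] rotz -0.861
3 rows trans [0.    0.    0.678] rotz 0.0
```

View pics/w11.png

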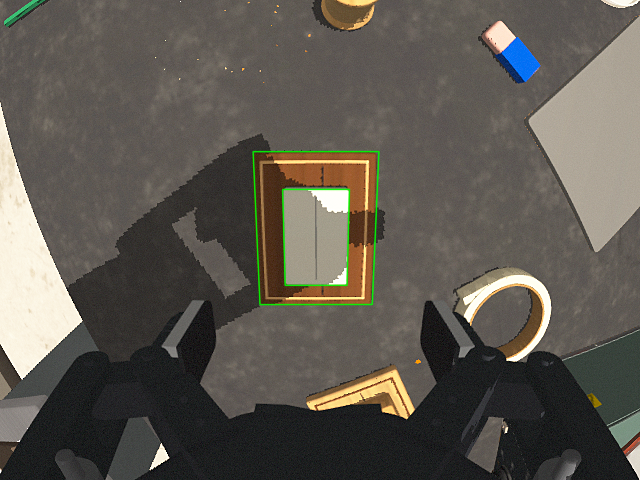

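White block is centred on the dark panel (about (317,237)). Now the steel weight.

Call:
send_rows(translation=[[-0.94,-0.09,-0.3],[-0.94,-0.09,0],[-0.94,-0.09,0],[-0.94,-0.09,0],[-0.94,-0.09,0]], rotation=[[0,0,0],[0,0,0],[0,0,0],[0,0,0],[0,0,0]], grip=[85,85,85,85,85])

```text
time: 32.0
eef_pos: [0.5116, 0.1369, 0.1363]
tcp_rot: [0.81, 0.587, -0.001, -0.001]
contact_force: [-0.1, 0.3, -0.5]
opening: 0.993
```

Call:
send_rows(translation=[[-0.94,-0.09,0],[-0.94,-0.09,0],[-0.94,-0.09,0],[-0.76,-0.14,0],[-0.76,-0.14,0]], rotation=[[0,0,0],[0,0,0],[0,0,0],[0,0,0],[0,0,0]], grip=[85,85,85,85,85])

```text
time: 32.62
eef_pos: [0.4554, 0.0186, 0.1365]
tcp_rot: [0.81, 0.587, -0.001, -0.001]
contact_force: [0.6, 0.1, 0.2]
opening: 0.995
```

Call:
send_rows(translation=[[-0.76,-0.14,0],[-0.76,-0.14,0],[0,0,0.3],[0,0,0.3],[0,0,0.3]], rotation=[[0,0,0],[0,0,0],[0,0,-0.86],[0,0,-0.86],[0,0,-0.86]], grip=[85,85,85,85,85])

```text
time: 33.25
eef_pos: [0.4336, -0.0214, 0.1094]
tcp_rot: [0.738, 0.675, -0.001, -0.001]
contact_force: [-1.4, -0.6, 0.4]
opening: 0.993
```

Call:
send_rows(translation=[[0,0,0.3],[0,0,0.3],[0,0,0.3],[0,0,0.3],[0,0,0]], rotation=[[0,0,-0.86],[0,0,-0.86],[0,0,-0.86],[0,0,-0.86],[0,0,0]], grip=[85,85,85,85,85])

```text
time: 33.88
eef_pos: [0.433, -0.0211, 0.0731]
tcp_rot: [0.63, 0.777, -0.001, -0.002]
contact_force: [0.4, -0.7, 0.6]
opening: 0.994
```

```bash
python3 - <<'E'
from h import *
wrist_view("pics/w12.png",[rect(435.5,-21.3,12,38,38,.03)])
plan((435.5,-21.3,9,12))
E
```

```text
t 33.92 at [433.6 -21.3  73.8] ydir 11.9 F [ 0.   0.3 -0.2] open mm 85.0
3 rows trans [-0.005  0.02   0.72 ] rotz -0.006
```

View pics/w12.png

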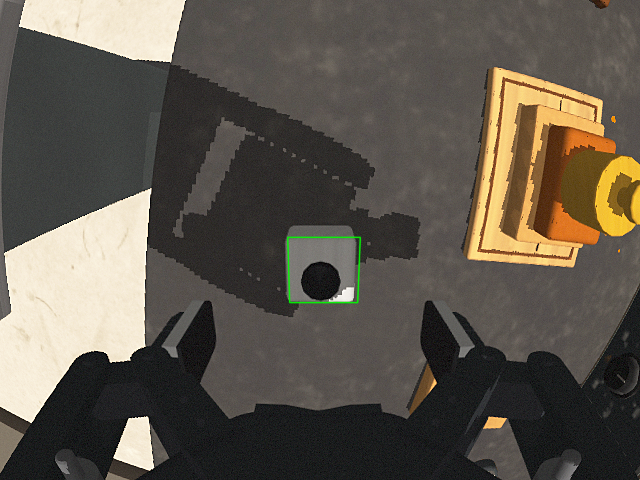

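Outline sits on the steel weight's body (about (322,270)), and the first stack stands well at right. Descend and grip.

Call:
send_rows(translation=[[0,0.02,0.8],[0,0,0.8],[0,0,0.4],[0,0,0.17],[0,0,0]], rotation=[[0,0,0],[0,0,0],[0,0,0],[0,0,0],[0,0,0]], grip=[85,85,85,85,85])

```text
time: 34.55
eef_pos: [0.4354, -0.0214, 0.0099]
tcp_rot: [0.63, 0.777, 0.0, 0.0]
contact_force: [0.4, 0.6, 0.5]
opening: 0.996
```

Call:
send_rows(translation=[[0,0,0],[0,0,0],[0,0,0],[0,0,0],[0,0,0]], rotation=[[0,0,0],[0,0,0],[0,0,0],[0,0,0],[0,0,0]], grip=[50,25,25,25,25], squeeze=60)

```text
time: 35.17
eef_pos: [0.4359, -0.0216, 0.0104]
tcp_rot: [0.629, 0.777, 0.0, 0.001]
contact_force: [-0.3, -0.1, 5.0]
opening: 0.424
```

Call:
send_rows(translation=[[0,0,0],[0,0,0],[0,0,-0.3],[0,0,-0.7],[0,0,-1]], rotation=[[0,0,0],[0,0,0],[0,0,0],[0,0,0],[0,0,0]], grip=[25,25,25,25,25])

```text
time: 35.8
eef_pos: [0.433, -0.0208, 0.0686]
tcp_rot: [0.629, 0.777, -0.001, -0.002]
contact_force: [0.1, 0.9, -1.6]
opening: 0.43
```

```bash
python3 - <<'E'
from h import *
plan((435.5,-21.3,150,-18.1),(480,130,150,None),(570,267.5,150,None),(570,267.5,70,None))
E
```

```text
t 35.8 at [433.  -20.8  68.6] ydir 12.0 F [ 0.1  0.9 -1.6] open mm 36.7
7 rows trans [-0.005  0.011 -0.388] rotz 0.859
6 rows trans [ 0.876 -0.026 -0.   ] rotz 0.0
6 rows trans [ 0.881  0.238 -0.   ] rotz 0.0
3 rows trans [0.    0.    0.889] rotz 0.0
```

Call:
send_rows(translation=[[0,0,-0.4],[0,0,-0.4],[0,0,-0.4],[0,0,-0.4],[0,0,-0.4]], rotation=[[0,0,0.86],[0,0,0.86],[0,0,0.86],[0,0,0.86],[0,0,0.86]], grip=[25,25,25,25,25])

```text
time: 36.42
eef_pos: [0.4338, -0.021, 0.129]
tcp_rot: [0.764, 0.645, -0.001, -0.001]
contact_force: [0.5, -0.1, -2.7]
opening: 0.428
```

Call:
send_rows(translation=[[0,0,-0.4],[0,0,-0.4],[0.88,-0.03,0],[0.88,-0.03,0],[0.88,-0.03,0]], rotation=[[0,0,0.86],[0,0,0.86],[0,0,0],[0,0,0],[0,0,0]], grip=[25,25,25,25,25])

```text
time: 37.05
eef_pos: [0.4561, 0.0556, 0.1526]
tcp_rot: [0.81, 0.587, -0.001, -0.001]
contact_force: [-1.0, -0.6, -2.5]
opening: 0.429
```

Call:
send_rows(translation=[[0.88,-0.03,0],[0.88,-0.03,0],[0.88,-0.03,0],[0.88,0.24,0],[0.88,0.24,0]], rotation=[[0,0,0],[0,0,0],[0,0,0],[0,0,0],[0,0,0]], grip=[25,25,25,25,25])

```text
time: 37.67
eef_pos: [0.5084, 0.1773, 0.1524]
tcp_rot: [0.81, 0.587, -0.001, -0.001]
contact_force: [0.2, -0.1, -3.1]
opening: 0.429
```

Call:
send_rows(translation=[[0.88,0.24,0],[0.88,0.24,0],[0.88,0.24,0],[0.88,0.24,0],[0,0,0]], rotation=[[0,0,0],[0,0,0],[0,0,0],[0,0,0],[0,0,0]], grip=[25,25,25,25,25])

```text
time: 38.3
eef_pos: [0.5691, 0.2689, 0.1524]
tcp_rot: [0.809, 0.588, -0.001, -0.0]
contact_force: [-0.3, -0.1, -3.1]
opening: 0.43
```

Call:
send_rows(translation=[[0,0,0.8],[0,0,0.8],[0,0,0.8],[0,0,0],[0,0,0]], rotation=[[0,0,0],[0,0,0],[0,0,0],[0,0,0],[0,0,0]], grip=[25,25,25,25,25])

```text
time: 38.92
eef_pos: [0.5696, 0.2677, 0.0822]
tcp_rot: [0.81, 0.587, 0.0, 0.0]
contact_force: [0.9, -0.2, -2.8]
opening: 0.429
```

```bash
python3 - <<'E'
from h import *
plan((570,267.7,39,-18.1))
E
```

```text
t 38.92 at [569.6 267.7  82.2] ydir -18.1 F [ 0.9 -0.2 -2.8] open mm 36.6
2 rows trans [0.003 0.006 0.721] rotz -0.003
```

Lower 43 mm.

Call:
send_rows(translation=[[0,0,0.6],[0,0,0.5],[0,0,0.2],[0,0,0.12],[0,0,0]], rotation=[[0,0,0],[0,0,0],[0,0,0],[0,0,0],[0,0,0]], grip=[25,25,25,25,25])

```text
time: 39.55
eef_pos: [0.5699, 0.2681, 0.0392]
tcp_rot: [0.81, 0.587, 0.0, 0.0]
contact_force: [0.4, -0.7, -3.1]
opening: 0.428
```

Call:
send_rows(translation=[[0,0,0.03],[0,0,0.02],[0,0,0]], rotation=[[0,0,0],[0,0,0],[0,0,0]], grip=[25,25,25])

```text
time: 39.92
eef_pos: [0.5701, 0.2681, 0.0384]
tcp_rot: [0.81, 0.587, 0.001, 0.0]
contact_force: [-0.6, -0.4, 1.0]
opening: 0.431
```

Call:
send_rows(translation=[[0,0,0],[0,0,0],[0,0,0],[0,0,0],[0,0,-0.1]], rotation=[[0,0,0],[0,0,0],[0,0,0],[0,0,0],[0,0,0]], grip=[38,45,55,70,85])

```text
time: 40.55
eef_pos: [0.5693, 0.2679, 0.0403]
tcp_rot: [0.81, 0.587, -0.0, -0.0]
contact_force: [0.0, 0.3, 0.5]
opening: 0.989
```

Call:
send_rows(translation=[[0,0,-0.4],[0,0,-0.8],[0,0,-1],[0,0,-1],[0,0,-0.3]], rotation=[[0,0,0],[0,0,0],[0,0,0],[0,0,0],[0,0,0]], grip=[85,85,85,85,85])

```text
time: 41.18
eef_pos: [0.5712, 0.2685, 0.1492]
tcp_rot: [0.81, 0.587, 0.003, 0.001]
contact_force: [0.0, 0.2, 0.1]
opening: 0.997
```

Call:
send_rows(translation=[[0,0,0],[0,0,0]], rotation=[[0,0,0],[0,0,0]], grip=[85,85])

```text
time: 41.42
eef_pos: [0.5686, 0.2676, 0.1439]
tcp_rot: [0.81, 0.587, -0.001, -0.0]
contact_force: [0.7, -0.6, 0.4]
opening: 0.996
```

```bash
python3 - <<'E'
from h import *
wrist_view("pics/w13.png",[rect(569.8,267.5,71.9,45,70,.028),rect(569.8,267.5,71.9,38,38,.058)])
a=cv2.imread("pics/w13.png")
b=eyes.read_camera("scene")["image"]
cv2.imwrite("pics/f.png",np.vstack([a[120:400,150:470],b[200:480,170:490]]))
plan()
E
```

```text
t 41.52 at [568.6 267.6 143.7] ydir -18.1 F [-0.6 -1.  -0.1] open mm 85.0
```

View pics/f.png

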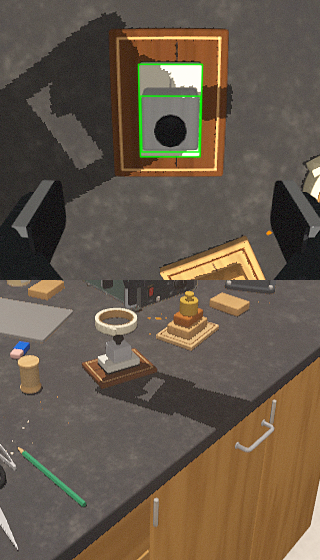

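Both stacks stand centred: the steel weight lies on its outline at about (170,125) in the crop, and in the scene crop both piles are upright with the spool and tape in place. The gripper is clear, so I'm handing in.

```bash
python3 -c "
from plant import ticket; print(ticket.sign_off())"
```

```text
the job is handed in; nothing more can be done
None
```

The job is handed in at about 41.5 s of the 122 s allowed; the hand-in reports no verdict. The pale panel carries the cork pad, leather block and brass weight. The dark panel carries the white block and steel weight.

- **Piece placement:** after each release the wrist camera showed the piece within about 2 mm of its projected target outline, flat and square. The last scene picture shows both stacks upright.
- **Spool and tape roll:** in the pictures they look where they started. I did not measure this.
- **Gripper:** it hangs open about 40 mm above the steel weight's top, with only noise (about 1 N) on the force reading.
- **What disagreed:**
  - Closing on the cork, the fingertips touched the worktop with about 7 N, which lifted the tool by 2–3 mm.
  - The leather block was gripped about 5 mm higher than planned, and I allowed for that when setting it down.

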